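Prop open the spares case

TASK

Open the grey spares case so that someone can work out of it with both hands: raise its lid by the bar handle until it stands nearly upright, swing the folding prop inside it up to its stop, then let the lid down until it rests on the prop's end, and let go. Leave the things lying around the case where they are.

Things in the scene. Friction and masses are not known exactly. Their poses are not given: they have to be found in the camera images.
- case: Grey open-topped case, 170 x 170 mm outside, 90 mm high, 5 mm walls, fixed to the table. Origin under its centre on the table; its x points from the front (handle side, towards the robot) to the rear (hinge side), y to the left seen from the front, z up. Up to its left hangs the taping machine's reel (about x 0.53, y -0.07 to 0.11, 0.47 to 0.65 m up): keep the wrist clear of it.
- case_hinge (a point): Point on the lid's hinge axis, mid-width, 92 mm above the table at the case's rear wall (85 mm behind the case's centre). The axis runs along the case's y.
- lid_handle (a point): Centre of the steel bar handle on the lid's front edge, moving with the lid. The round bar is 10 mm thick, runs along the case's y, 90 mm between its end posts, with 37 mm clear between it and the lid. Shut, it is 218 mm ahead of the hinge axis and 2 mm below it. The lid is a flat 170 x 170 mm panel, 6 mm thick, about 0.4 kg.
- lid (a joint): Lid angle in rad: 0 shut, growing as it opens upward and to the rear, stop at 1.55. The hinge has a little friction: left above about 1.38 the lid stays; left lower it falls until it is shut or meets the raised prop, on which it rests at 1.13. Moving the handle on its arc takes 2 to 3 N.
- prop_knob (a point): Middle of the prop's finger knob, the place to hold it: a round steel pin, 12 mm thick and 38 mm long along the case's y, with an 18 mm head at its left end. It sits on the prop 75 mm from the prop's pivot and swings with it. Folded, it lies 55 mm ahead of the hinge axis, 12 mm below it (80 mm above the table), 45 mm right of the case's middle plane.
- prop (a joint): Angle of the folding prop, a flat steel bar just inside the case's right (-y) wall, in rad: 0 folded level, 0.80 swung up against its stop. It turns about a pivot 130 mm ahead of the hinge axis and 12 mm below it, its free end rising from the rear. It stays where it is left (knob needs about 2 N), and the lid's weight presses it against the stop.
- prop_tip (a point): Centre of the prop's free end, a 12 mm thick black rubber pin, 125 mm from the prop's pivot and 66 mm right of the case's middle plane; the underside of the lid comes to rest on it.

How it is judged:
On the way, in this order (a step that is already met when the one before it is completed fails the run):
1. the lid has been raised (over 1.25 rad) with the prop still folded (value of joint lid above 1.25 rad and value of joint prop below 0.3 rad), for 0.1 s.
2. the prop is swung up (over 0.70 rad) under the raised lid (value of joint prop above 0.7 rad and value of joint lid above 1.05 rad), for 0.1 s.
At the end, for the whole second after the job is handed in: The lid rests on the end of the raised prop and nothing else holds it: prop over 0.70 rad (stop at 0.80), lid between 1.05 and 1.22 rad (1.13 when it rests on the prop), lid touching the prop (all of step 2 and value of joint lid below 1.22 rad and contact force between lid and prop above 0.05 N).
It fails at once if a thing beside the case is moved by more than 30 mm (distance of any of tape_stock_low, tape_stock_top, brush, small_tape, steel_tape from where it was at the start of the episode above 0.03 m).
It also fails if it takes over 58 s, if anything falls off the work surface, if the arm or the gripper's body presses on something with over 40 N, if the wrist force passes 120 N, or if a joint passes its speed limit or range.

ROBOT

A 7-joint arm with a two-finger parallel gripper is mounted at the origin on a cart in front of the work surface, level with it; the furniture and walls round the work are solid. World frame = base frame: x ahead of the robot, y to its left, z up, the work surface at z = 0. Lengths are in m, angles in rad, forces in N, time in s.
With the tool pointing down it reaches from about 0.425 to 1.025 m from the base axis. Payload 9.4 kg.
Tool frame: the origin (TCP) lies at the very end of the fingers, on their centre line; the grasp point (between the pads) lies 19 mm behind it; z points along the fingers, y is the direction in which the jaws open and shut (so a half turn about z gives the same grasp; the last joint's range is limited). The gripper opens to 93 mm and grips with 3 to 60 N. Pads are 15 mm wide; open, the fingers measure 128 mm over their backs; the gripper's body (75 mm by 188 mm) begins 65 mm behind the grasp point.
Start: joints at [1.157, 0.599, -0.003, 1.599, 0.002, 0.943, -0.08], TCP at [0.24, -0.684, 0.219] pointing down, gripper open.
Joint ranges: [-2.57, 2.57], [-0.35, 1.97], [-1.29, 1.29], [0.11, 2.56], [-1.05, 4.19], [0.11, 1.86], [-2.63, 2.63]. Speed limits (rad/s): [2.22, 2.22, 3.01, 3.01, 3.14, 3.14, 3.14].

INTERFACE

Orientations are given as [roll, pitch, yaw] about the fixed x, y, z axes, in that order (R = Rz(yaw) Ry(pitch) Rx(roll)).
In Python, from workcell import bot gives the robot as it stands.
- The arm moves only by the tool arm_command, never from a script. Its arguments are lists of equal length, an entry for each row: "delta_pos": the shift along the world's x, y, z in m, a list of three; "twist": the turn, a rotation vector about the world's x, y, z in rad, a list of three; "claw": the gripper's target within -1 to 1 (shut at 1, half-way at 0, fully open at -1). A call has 1 to 12 rows; each row is the pose to reach, as a shift and turn from the pose measured when the call began; what a row does not reach only later rows make up. A row lasts 1/12 s, in which the tool goes at most 41.7 mm and 7.16 degrees, less where a joint would pass 70% of its speed; a pose out of reach is approached as far as the arm can. A call with a gripper value outside its range is refused whole. The fingers move at their own pace and stop on an object; "force" is the grip in N (left out, the last holds). Time passes only in rows, so rows that repeat a pose let the fingers close. It gives the time, the measured TCP pose, the force and the opening at its end, in the units of the state.
- bot.read_state(): the state, without advancing time (a new reading comes with each control period).
- bot.capture(name): name is "scene" or "top" or "wrist"; returns the picture (420x560x3 uint8, blue, green, red); there is no depth.
- bot.camera_params(name): a dict with "mtx" (3x3 intrinsics, pixels), "view" (4x4, takes a point from world to camera coordinates); the wrist camera has in their place "tool_from_camera" (4x4, takes a point from camera to tool coordinates, whose origin is the TCP and whose axes are the flange's). Camera axes: x right, y down, z forward; pixel columns grow to the right and rows downward; lengths in m; the calibration is good to about 2 mm. A picture is of the moment at which its call begins: read the wrist's pose just before it. camera_params takes no time and is no camera call.
- bot.job_done(): hands the job in, once; it reports no verdict.
Trained networks look in the newest picture that a camera, given by its name, has taken for a name from the list of things; names that differ only in an ending like _2 or _b are one class to them, and where a whole thing is asked for, a point or a joint stands for the part that bears it (a point fixed in the world has none). Each returns a list of dicts, best first, with "p" (0 to 1); they miss things now and then, are a little off and sometimes report something else, mostly with a low value. They report only what shows in the picture. A call takes as long as a camera call.
- bot.trace(camera, label): "region" (420x560 bool, what is visible of it) and "centre" ([column, row] in pixels, amid what is visible of it).
The state is a dict: "t": time; "joint_positions": joint angles; "dq": joint speeds; "joint_torque": joint torques, N m; "tcp_pos": TCP position; "tcp_rot": TCP orientation; "force": force on the tool from outside, world axes, zero at the start; "wrist_torque": the same for the moment, N m; "gripper_width": opening from 0.0 (shut) to 1.0 (fully open).
Only numpy, scipy, OpenCV 4.12 (cv2) and the standard library are available. Lean on these libraries where they do the work, as an engineer would, in place of code of your own. Each camera call takes 0.05 s, during which the arm holds its last target.

## Working session

There is one attempt and no reset: what is moved stays moved. The work goes in short steps, Python scripts to look and compute and a tool call to move; the robot and the scene stay as the last step left them, time stands still between calls to the robot, and variables do not carry over. Pictures are saved under pics/ and viewed, and the job is handed in when it is done.

Besides the shell and the picture viewer there is one more tool, called after "Emit:" by a JSON object that holds its "name" and its "arguments". arm_command: Moves the arm, as the interface text tells. Its arguments: {"type":"object","properties":{"delta_pos":{"type":"array"},"twist":{"type":"array"},"claw":{"type":"array"},"force":{"type":"number"}},"required":["delta_pos","twist","claw"]}

```bash
mkdir -p pics; ls; cat > h.py <<'E'
from workcell import bot
import numpy as np, cv2
from scipy.spatial.transform import Rotation as R
def snap(n,f):
    im=bot.capture(n); cv2.imwrite('pics/'+f+'.png',im); return im
E
python3 - <<'E'
from h import *
s=bot.read_state(); print({k:np.round(v,3).tolist() for k,v in s.items()})
for n in ['scene','top']:
    snap(n,n+'0'); p=bot.camera_params(n); print(n,np.round(p['mtx'],1).tolist(),np.round(p['view'],3).tolist())
    for l in ['case','lid','lid_handle','prop']:
        for r in bot.trace(n,l)[:3]: print(n,l,r['p'],r['centre'],r['region'].sum())
snap('wrist','wrist0')
print(bot.camera_params('wrist'))
E
```

```text
pics
{'t': 0.0, 'joint_positions': [1.157, 0.6, -0.003, 1.6, 0.002, 0.943, -0.08], 'dq': [-0.001, 0.0, -0.001, 0.002, 0.0, -0.001, 0.0], 'joint_torque': [-0.0, -76.507, 1.497, -25.236, -0.052, 0.017, 0.0], 'tcp_pos': [0.239, -0.684, 0.218], 'tcp_rot': [-3.14, 0.0, 0.337], 'force': [-0.357, -0.137, -0.171], 'wrist_torque': [0.047, -0.018, -0.018], 'gripper_width': 1.0}
scene [[486.7, 0.0, 280.0], [0.0, 486.7, 210.1], [0.0, 0.0, 1.0]] [[-0.762, -0.648, -0.003, 0.334], [-0.41, 0.485, -0.773, 0.406], [0.502, -0.587, -0.635, 0.497], [0.0, 0.0, 0.0, 1.0]]
scene case 0.68 [287.0, 218.9] 10546
scene lid 0.86 [290.9, 202.8] 6828
scene lid_handle 0.75 [287.3, 204.0] 6824
top [[434.7, 0.0, 271.2], [0.0, 434.7, 210.3], [0.0, 0.0, 1.0]] [[-0.007, -1.0, -0.031, -0.179], [-1.0, 0.007, -0.028, 0.581], [0.029, 0.031, -0.999, 0.932], [0.0, 0.0, 0.0, 1.0]]
top case 0.58 [284.1, 201.2] 8276
top lid 0.59 [288.0, 195.2] 8155
top lid_handle 0.95 [287.3, 196.5] 8310
{'mtx': array([[375.8031788 ,   0.        , 277.08205199],
       [  0.        , 375.8031788 , 210.59425452],
       [  0.        ,   0.        ,   1.        ]]), 'tool_from_camera': array([[-3.32760675e-04, -9.67119340e-01, -2.54322769e-01,
         6.97679519e-02],
       [ 9.99999883e-01, -4.10816814e-04,  2.53804447e-04,
         1.89735004e-04],
       [-3.49939259e-04, -2.54322655e-01,  9.67119364e-01,
        -1.64999603e-01],
       [ 0.00000000e+00,  0.00000000e+00,  0.00000000e+00,
         1.00000000e+00]])}
```

View pics/scene0.png

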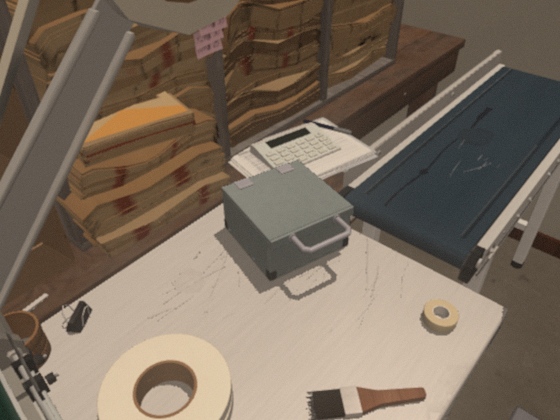

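View pics/top0.png

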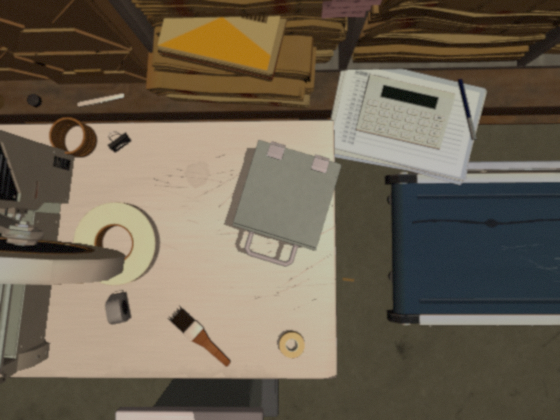

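View pics/wrist0.png

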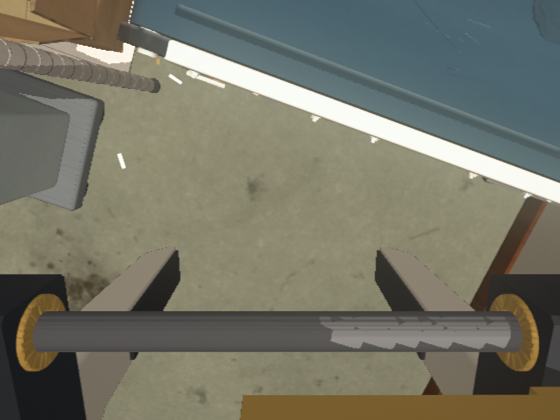

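```bash
python3 - <<'E'
import cv2
a=cv2.imread('pics/top0.png')[125:280,215:355]; cv2.imwrite('pics/tz.png',cv2.resize(a,None,fx=3.8,fy=3.8,interpolation=cv2.INTER_CUBIC))
a=cv2.imread('pics/scene0.png')[155:305,210:365]; cv2.imwrite('pics/sz.png',cv2.resize(a,None,fx=4,fy=4,interpolation=cv2.INTER_CUBIC))
E
```

```text
(no output)
```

View pics/tz.png

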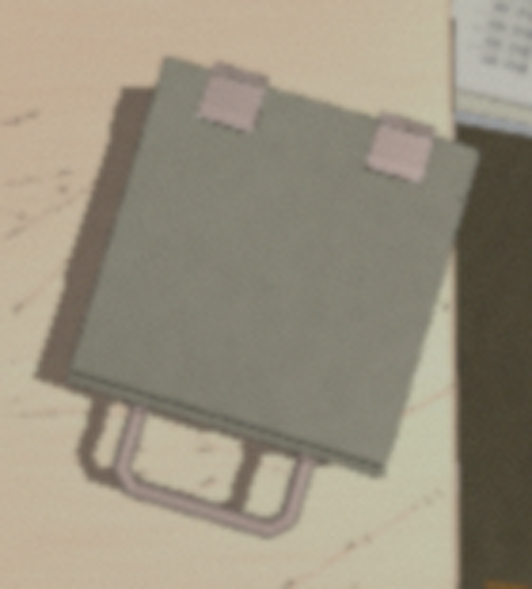

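View pics/sz.png

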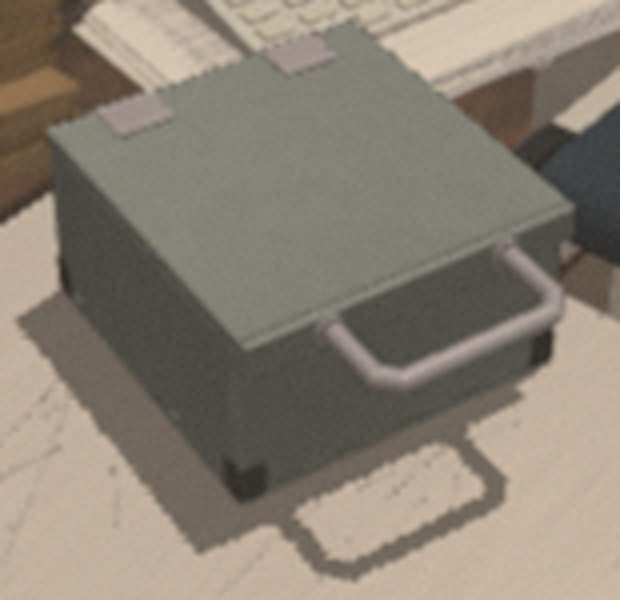

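```bash
cat >> h.py <<'E'
def proj(n,P):
    c=bot.camera_params(n); v=np.array(c['view']); q=np.atleast_2d(P)@v[:3,:3].T+v[:3,3]; u=q@np.array(c['mtx']).T; return u[:,:2]/u[:,2:]
E
python3 - <<'E'
from h import *
from scipy.optimize import least_squares
t=np.array([[167,58],[478,150],[72,372],[382,468]])/3.8+[215,125]
s=np.array([[50,132],[358,25],[245,347],[574,210]])/4+[210,155]
tb=(np.array([[200,503]])/3.8+[215,125]); sb=np.array([[475,335]])/4+[210,155]
Q=np.array([[.085,.085],[.085,-.085],[-.085,.085],[-.085,-.085]])
def W(p,q,z):
    c,s_=np.cos(p[2]),np.sin(p[2]); q=np.atleast_2d(q)
    return np.c_[p[0]+c*q[:,0]-s_*q[:,1],p[1]+s_*q[:,0]+c*q[:,1],np.full(len(q),z)]
def f(p):
    z=p[3]
    return np.concatenate([proj('top',W(p,Q,z))-t,proj('scene',W(p,Q,z))-s,proj('top',W(p,[-.133,0],.09))-tb,proj('scene',W(p,[-.133,0],.09))-sb]).ravel()
r=least_squares(f,[.6,-.2,-.2,.096]);print(r.x,r.fun.round(1).tolist())
print('hinge',W(r.x,[.085,0],.092),'bar',W(r.x,[-.133,0],.09),'x',np.cos(r.x[2]),np.sin(r.x[2]))
E
```

```text
[ 0.61022488 -0.21877094 -0.30569411  0.09317561] [0.1, -1.0, 1.4, -0.2, -0.5, -1.0, 1.2, -0.5, -0.2, 0.7, -0.3, -0.1, -1.1, 0.7, -0.2, -0.7, 0.1, 0.7, 1.8, 3.1]
hinge [[ 0.69128413 -0.24435213  0.092     ]] bar [[ 0.48339098 -0.1787439   0.09      ]] x 0.9536382856326582 -0.3009551796789759
```

Emit:
{"name": "arm_command", "arguments": {"delta_pos": [[0.04, 0.06, 0.03], [0.08, 0.12, 0.03], [0.12, 0.18, 0.03], [0.14, 0.22, 0.03], [0.16, 0.26, 0.03], [0.18, 0.3, 0.03], [0.2, 0.34, 0.03], [0.215, 0.38, 0.03], [0.225, 0.42, 0.03], [0.235, 0.455, 0.03], [0.24, 0.485, 0.03], [0.244, 0.505, 0.03]], "twist": [[0, 0, 0.08], [0, 0, 0.17], [0, 0, 0.26], [0, 0, 0.35], [0, 0, 0.44], [0, 0, 0.53], [0, 0, 0.62], [0, 0, 0.7], [0, 0, 0.77], [0, 0, 0.84], [0, 0, 0.89], [0, 0, 0.928]], "claw": [0.1, 0.1, 0.1, 0.1, 0.1, 0.1, 0.1, 0.1, 0.1, 0.1, 0.1, 0.1], "force": 15}}

```text
t: 1.55
tcp_pos: [0.4642, -0.2425, 0.2487]
tcp_rot: [3.141, 0.0, 1.267]
force: [0.3, 0.2, -0.1]
gripper_width: 0.446
```

Emit:
{"name": "arm_command", "arguments": {"delta_pos": [[0, 0, 0], [0, 0, 0], [0, 0, 0]], "twist": [[0, 0, 0], [0, 0, 0], [0, 0, 0]], "claw": [0.1, 0.1, 0.1]}}

```text
t: 1.8
tcp_pos: [0.4641, -0.2431, 0.2489]
tcp_rot: [3.14, 0.001, 1.267]
force: [0.7, -0.0, -0.4]
gripper_width: 0.449
```

```bash
python3 - <<'E'
from h import *
s=bot.read_state(); print({k:np.round(s[k],4).tolist() for k in ['t','tcp_pos','tcp_rot','joint_positions','gripper_width','force']})
im=snap('wrist','w1')
Rt=R.from_euler('xyz',s['tcp_rot']).as_matrix(); c=bot.camera_params('wrist'); T=c['tool_from_camera']
def pj(P):
    q=(Rt.T@(np.array(P)-s['tcp_pos'])); q=T[:3,:3].T@(q-T[:3,3]); u=c['mtx']@q; return u[:2]/u[2]
B=np.array([.4834,-.1787,.09]);y=np.array([.301,.954,0])
for k in (-.045,0,.045):
    u=pj(B+k*y); print(u); cv2.circle(im,tuple(int(v) for v in u),3,(0,0,255),-1)
cv2.imwrite('pics/w1b.png',im); snap('scene','s1'); snap('top','t1')
E
```

```text
{'t': 1.8, 'tcp_pos': [0.4641, -0.2431, 0.2489], 'tcp_rot': [3.1404, 0.0009, 1.2672], 'joint_positions': [0.6236, 0.3383, -0.3283, 2.0089, 0.1487, 0.8156, -0.093], 'gripper_width': 0.449, 'force': [0.742, -0.0108, -0.3726]}
[276.05263507 168.42642333]
[276.10469095 114.7591554 ]
[276.16070706  57.00906098]
```

View pics/w1b.png

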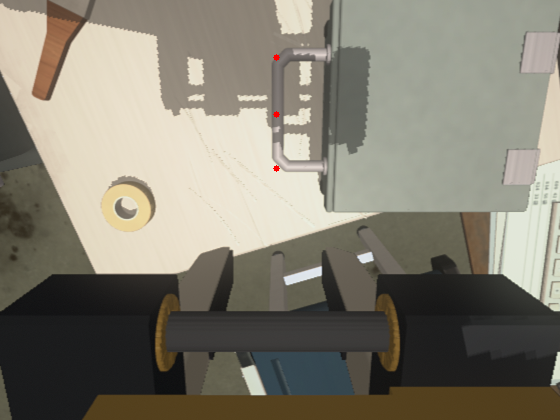

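View pics/s1.png

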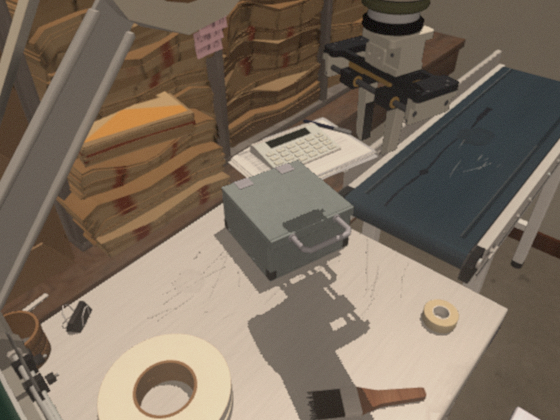

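View pics/t1.png

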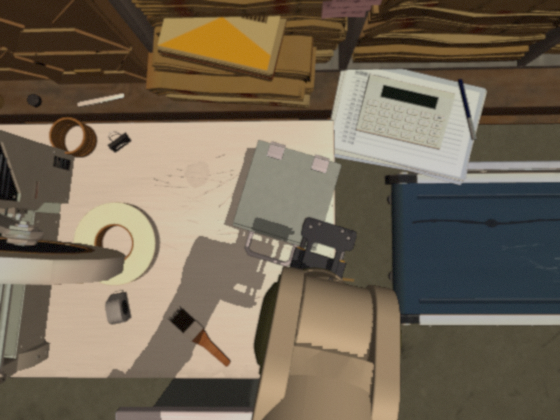

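Emit:
{"name": "arm_command", "arguments": {"delta_pos": [[0.009, 0.032, 0], [0.0185, 0.064, 0], [0.0185, 0.064, -0.03], [0.0185, 0.064, -0.06], [0.0185, 0.064, -0.09], [0.0185, 0.064, -0.11], [0.0185, 0.064, -0.13], [0.0185, 0.064, -0.145], [0.0185, 0.064, -0.16], [0.0185, 0.064, -0.17], [0.0185, 0.064, -0.178], [0.0185, 0.064, -0.178]], "twist": [[0, 0, 0], [0, 0, 0], [0, 0, 0], [0, 0, 0], [0, 0, 0], [0, 0, 0], [0, 0, 0], [0, 0, 0], [0, 0, 0], [0, 0, 0], [0, 0, 0], [0, 0, 0]], "claw": [0.1, 0.1, 0.1, 0.1, 0.1, 0.1, 0.1, 0.1, 0.1, 0.1, 0.1, 0.1]}}

```text
t: 2.95
tcp_pos: [0.4815, -0.1807, 0.0694]
tcp_rot: [-3.141, 0.001, 1.263]
force: [0.8, 0.9, -0.2]
gripper_width: 0.447
```

```bash
python3 - <<'E'
from h import *
s=bot.read_state(); print({k:np.round(s[k],4).tolist() for k in ['t','tcp_pos','tcp_rot','joint_positions','gripper_width','force']})
snap('wrist','w2');  snap('scene','s2')
E
```

```text
{'t': 2.95, 'tcp_pos': [0.4815, -0.1807, 0.0694], 'tcp_rot': [-3.1405, 0.001, 1.2633], 'joint_positions': [0.4003, 0.5906, -0.2172, 2.1903, 0.3226, 0.3911, -0.3883], 'gripper_width': 0.4468, 'force': [0.8048, 0.873, -0.229]}
```

View pics/w2.png

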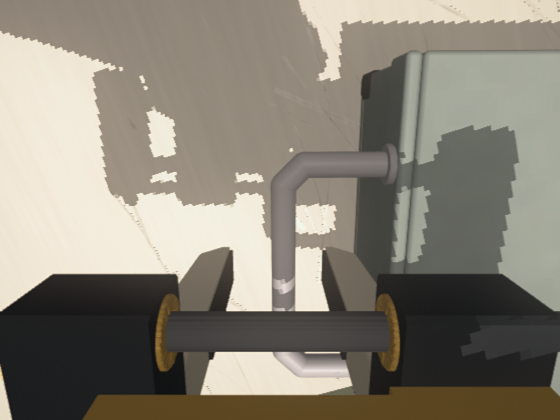

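View pics/s2.png

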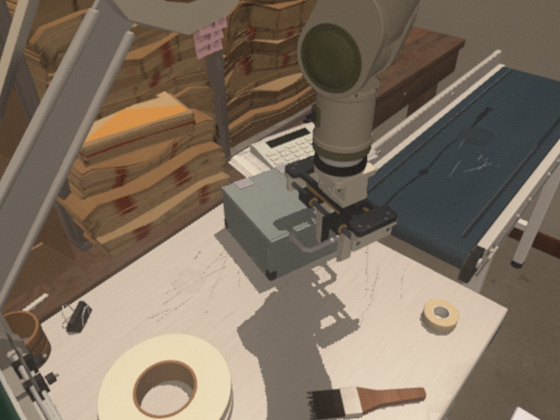

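Emit:
{"name": "arm_command", "arguments": {"delta_pos": [[0, 0, 0], [0, 0, 0], [0, 0, 0], [0, 0, 0], [0, 0, 0]], "twist": [[0, 0, 0], [0, 0, 0], [0, 0, 0], [0, 0, 0], [0, 0, 0]], "claw": [1, 1, 1, 1, 1], "force": 20}}

```text
t: 3.47
tcp_pos: [0.4823, -0.1806, 0.0711]
tcp_rot: [3.14, 0.001, 1.264]
force: [6.0, -1.7, -1.5]
gripper_width: 0.138
```

```bash
cat >> h.py <<'E'
C=np.array([.9536,-.301,0]); Y=np.array([.301,.9536,0]); Z=np.array([0,0,1.]); H=np.array([.6913,-.2444,.092])
def lidarc(t0,ts,r=(-.218,-.002)):
    f=lambda t:(r[0]*np.cos(t)-r[1]*np.sin(t))*C*1+( -r[0]*np.sin(t)+r[1]*np.cos(t))*Z
    return [np.round(f(t)-f(t0),4).tolist() for t in ts]
E
python3 - <<'E'
from h import *
s=bot.read_state(); print({k:np.round(s[k],4).tolist() for k in ['t','tcp_pos','tcp_rot','gripper_width','force']})
print(lidarc(0,[.06,.12,.18,.25,.32,.39,.46,.53,.60,.67,.74,.80]))
E
```

```text
{'t': 3.4667, 'tcp_pos': [0.4823, -0.1806, 0.0711], 'tcp_rot': [3.1402, 0.0008, 1.2637], 'gripper_width': 0.1385, 'force': [5.9855, -1.7123, -1.5084]}
[[0.0005, -0.0002, 0.0131], [0.0017, -0.0005, 0.0261], [0.0037, -0.0012, 0.0391], [0.0069, -0.0022, 0.054], [0.0112, -0.0035, 0.0687], [0.0163, -0.0052, 0.083], [0.0225, -0.0071, 0.097], [0.0295, -0.0093, 0.1105], [0.0374, -0.0118, 0.1234], [0.0461, -0.0146, 0.1358], [0.0557, -0.0176, 0.1475], [0.0644, -0.0203, 0.157]]
```

Emit:
{"name": "arm_command", "arguments": {"delta_pos": [[0.0015, -0.0005, 0], [0.002, -0.0006, 0], [0.0025, -0.0008, 0.013], [0.0037, -0.001, 0.026], [0.0057, -0.0017, 0.039], [0.009, -0.0028, 0.054], [0.013, -0.004, 0.0687], [0.018, -0.0057, 0.083], [0.0245, -0.0077, 0.097], [0.0315, -0.01, 0.1105], [0.0394, -0.0124, 0.1234], [0.0481, -0.015, 0.1358]], "twist": [[0, 0, 0], [0, 0, 0], [0, 0, 0], [0, 0, 0], [0, 0, 0], [0, 0, 0], [0, 0, 0], [0, 0, 0], [0, 0, 0], [0, 0, 0], [0, 0, 0], [0, 0, 0]], "claw": [1, 1, 1, 1, 1, 1, 1, 1, 1, 1, 1, 1]}}

```text
t: 4.47
tcp_pos: [0.5254, -0.1941, 0.2065]
tcp_rot: [-3.132, 0.002, 1.264]
force: [-14.8, 4.3, 6.2]
gripper_width: 0.096
```

```bash
python3 - <<'E'
from h import *
s=bot.read_state(); print({k:np.round(s[k],4).tolist() for k in ['t','tcp_pos','tcp_rot','joint_positions','gripper_width','force']})
snap('scene','s3')
g=s['tcp_pos']+np.array([0,0,.019]); print('rel', (g-H)@C,(g-H)@Y,(g-H)@Z, 'theta',np.arctan2((g-H)@Z,-(g-H)@C), np.hypot((g-H)@Z,(g-H)@C))
t=np.arctan2((g-H)@Z,-(g-H)@C)+.009
print(lidarc(t,np.linspace(t,1.49,14)[1:]))
E
```

```text
{'t': 4.4667, 'tcp_pos': [0.5254, -0.1941, 0.2065], 'tcp_rot': [-3.1322, 0.0019, 1.264], 'joint_positions': [0.4874, 0.4383, -0.3276, 1.9719, 0.1983, 0.7715, -0.2623], 'gripper_width': 0.0957, 'force': [-14.7511, 4.2612, 6.2272]}
rel -0.1733131743112716 -0.0019830587691743945 0.13347428775444506 theta 0.6562625445365645 0.2187529242808096
[[0.0086, -0.0027, 0.0107], [0.0177, -0.0056, 0.0208], [0.0275, -0.0087, 0.0303], [0.0378, -0.0119, 0.0391], [0.0486, -0.0153, 0.0472], [0.0599, -0.0189, 0.0547], [0.0715, -0.0226, 0.0613], [0.0836, -0.0264, 0.0672], [0.0959, -0.0303, 0.0723], [0.1085, -0.0343, 0.0765], [0.1214, -0.0383, 0.0799], [0.1344, -0.0424, 0.0825], [0.1475, -0.0466, 0.0841]]
```

View pics/s3.png

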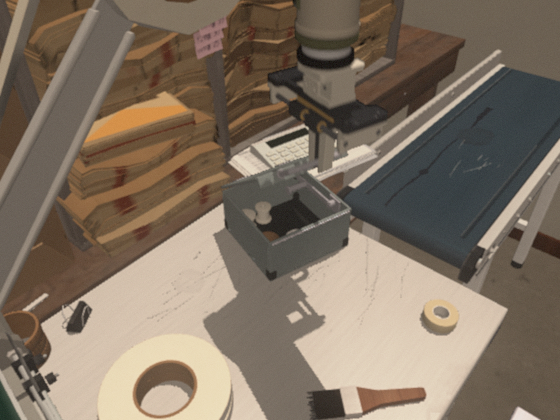

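Emit:
{"name": "arm_command", "arguments": {"delta_pos": [[0.0086, -0.0027, 0.0107], [0.0177, -0.0056, 0.0208], [0.0275, -0.0087, 0.0303], [0.0378, -0.0119, 0.0391], [0.0486, -0.0153, 0.0472], [0.0599, -0.0189, 0.0547], [0.0715, -0.0226, 0.0613], [0.0836, -0.0264, 0.0672], [0.0959, -0.0303, 0.0723], [0.1085, -0.0343, 0.0765], [0.1214, -0.0383, 0.0799], [0.1344, -0.0424, 0.0825]], "twist": [[0, 0, 0], [0, 0, 0], [0, 0, 0], [0, 0, 0], [0, 0, 0], [0, 0, 0], [0, 0, 0], [0, 0, 0], [0, 0, 0], [0, 0, 0], [0, 0, 0], [0, 0, 0]], "claw": [1, 1, 1, 1, 1, 1, 1, 1, 1, 1, 1, 1]}}

```text
t: 5.52
tcp_pos: [0.6613, -0.2369, 0.2915]
tcp_rot: [-3.133, 0.002, 1.264]
force: [-1.4, 0.5, 1.1]
gripper_width: 0.098
```

```bash
python3 - <<'E'
from h import *
s=bot.read_state(); print({k:np.round(s[k],4).tolist() for k in ['t','tcp_pos','tcp_rot','joint_positions','gripper_width','force']})
snap('scene','s4');snap('wrist','w4')
g=s['tcp_pos']+np.array([0,0,.019]); print('rel', (g-H)@C,(g-H)@Y,(g-H)@Z, 'theta',np.arctan2((g-H)@Z,-(g-H)@C), np.hypot((g-H)@Z,(g-H)@C))
t=np.arctan2((g-H)@Z,-(g-H)@C)+.009
print(lidarc(t,np.linspace(t,1.50,6)[1:]))
E
```

```text
{'t': 5.5167, 'tcp_pos': [0.6613, -0.2369, 0.2915], 'tcp_rot': [-3.1327, 0.0023, 1.2639], 'joint_positions': [0.4607, 0.5308, -0.3182, 1.5547, 0.1806, 1.0941, -0.208], 'gripper_width': 0.098, 'force': [-1.4077, 0.4681, 1.144]}
rel -0.03084140857418425 -0.0018775358243762212 0.2185146959736696 theta 1.4305813786982982 0.22068045867114067
[[0.0025, -0.0008, 0.0004], [0.005, -0.0016, 0.0007], [0.0075, -0.0024, 0.001], [0.01, -0.0032, 0.0012], [0.0125, -0.0039, 0.0014]]
```

View pics/s4.png

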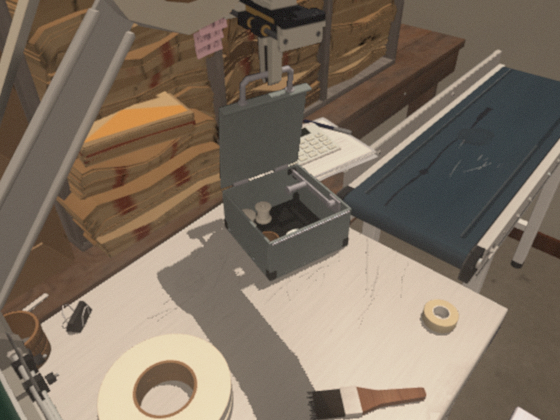

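View pics/w4.png

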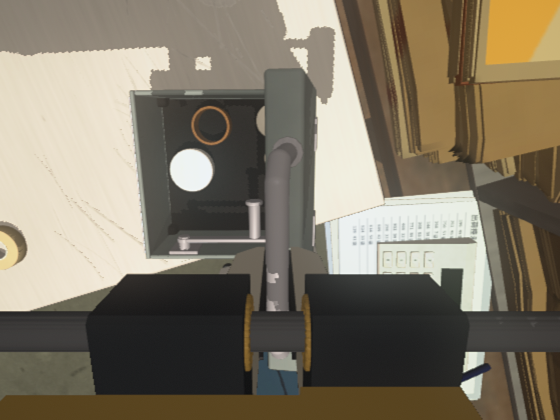

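Emit:
{"name": "arm_command", "arguments": {"delta_pos": [[0.004, -0.0013, 0.0005], [0.008, -0.0026, 0.001], [0.012, -0.0038, 0.0014], [0.0155, -0.005, 0.0016], [0.0155, -0.005, 0.0016], [0.0155, -0.005, 0.0016], [0.0155, -0.005, 0.0016], [0.0155, -0.005, 0.0016], [0.0155, -0.005, 0.0016]], "twist": [[0, 0, 0], [0, 0, 0], [0, 0, 0], [0, 0, 0], [0, 0, 0], [0, 0, 0], [0, 0, 0], [0, 0, 0], [0, 0, 0]], "claw": [1, 1, 1, 1, 1, 0.2, 0.2, 0.2, 0.2]}}

```text
t: 6.37
tcp_pos: [0.6783, -0.2424, 0.2931]
tcp_rot: [-3.135, 0.002, 1.264]
force: [-0.5, 0.2, -0.1]
gripper_width: 0.337
```

```bash
python3 - <<'E'
from h import *
s=bot.read_state(); print({k:np.round(s[k],4).tolist() for k in ['t','tcp_pos','tcp_rot','joint_positions','gripper_width','force']})
im=snap('scene','s5')
for n,P in dict(hinge=H,knob=H-.055*C-.012*Z-.045*Y,kend=H-.055*C-.012*Z-.026*Y,kb=H-.055*C-.012*Z-.064*Y,piv=H-.13*C-.012*Z-.066*Y,tip=H-.005*C-.012*Z-.066*Y,bar=H-.013*C+.218*Z).items():
    u=proj('scene',P)[0]; print(n,u.round(1)); cv2.circle(im,tuple(int(round(v)) for v in u),1,(0,0,255),-1)
cv2.imwrite('pics/s5b.png',cv2.resize(im[50:250,190:370],None,fx=3,fy=3,interpolation=cv2.INTER_CUBIC))
print(bot.trace('scene','prop_knob')[:1] and [ (r['p'],r['centre'],r['region'].sum()) for r in bot.trace('scene','prop_knob')])
E
```

```text
{'t': 6.3667, 'tcp_pos': [0.6783, -0.2424, 0.2931], 'tcp_rot': [-3.1353, 0.0021, 1.2636], 'joint_positions': [0.4549, 0.5523, -0.3146, 1.5107, 0.1833, 1.1142, -0.2052], 'gripper_width': 0.337, 'force': [-0.4836, 0.1693, -0.107]}
hinge [262.2 174.9]
knob [297.7 187. ]
kend [289.2 190.2]
kb [306.  183.8]
piv [330.4 204.2]
tip [292.5 170.8]
bar [262.7  67.9]
[(0.82, [298.0, 187.7], np.int64(407))]
```

View pics/s5b.png

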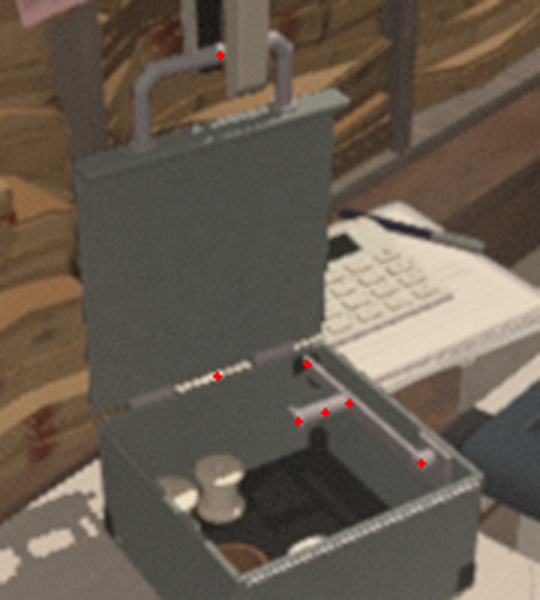

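Emit:
{"name": "arm_command", "arguments": {"delta_pos": [[0, 0, 0.04], [0, 0, 0.07], [-0.03, -0.01, 0.075], [-0.065, -0.01, 0.075], [-0.1, -0.01, 0.07], [-0.13, -0.005, 0.05], [-0.145, 0, 0.02], [-0.15, 0, -0.01], [-0.14, -0.002, -0.04], [-0.13, -0.005, -0.07], [-0.115, -0.01, -0.105], [-0.1, -0.013, -0.135]], "twist": [[0, 0, 0], [0, 0, 0], [0, 0, 0], [0, 0, 0], [-0.018, -0.057, 0], [-0.036, -0.114, 0], [-0.06, -0.19, 0], [-0.09, -0.285, 0], [-0.12, -0.38, 0], [-0.145, -0.46, 0], [-0.171, -0.541, 0], [-0.171, -0.541, 0]], "claw": [0.15, 0.15, 0.15, 0.15, 0.15, 0.15, 0.15, 0.15, 0.15, 0.15, 0.15, 0.15]}}

```text
t: 7.52
tcp_pos: [0.5341, -0.2587, 0.2162]
tcp_rot: [2.717, 0.045, 1.246]
force: [0.2, -0.2, 0.7]
gripper_width: 0.422
```

```bash
cat >> h.py <<'E'
def st(p=True):
    s=bot.read_state(); 
    if p: print({k:np.round(s[k],4).tolist() for k in ['t','tcp_pos','tcp_rot','joint_positions','gripper_width','force']})
    Rt=R.from_euler('xyz',s['tcp_rot']).as_matrix(); d=s['tcp_pos']-H
    if p: print('tcp rel C,Y,Z',(d@C).round(4),(d@Y).round(4),d[2].round(4),'tool z',(Rt[:,2]@C).round(3),(Rt[:,2]@Y).round(3),Rt[2,2].round(3),'tool y',(Rt[:,1]@C).round(3),(Rt[:,1]@Y).round(3),Rt[2,1].round(3))
    return s,Rt
def pjw(P,s,Rt):
    c=bot.camera_params('wrist'); T=c['tool_from_camera']
    q=(Rt.T@(np.array(P)-s['tcp_pos'])); q=T[:3,:3].T@(q-T[:3,3]); u=c['mtx']@q; return u[:2]/u[2]
E
python3 - <<'E'
from h import *
s,Rt=st()
im=snap('wrist','w6');snap('scene','s6')
for y in (-.026,-.045,-.064):
    u=pjw(H-.055*C-.012*Z+y*Y,s,Rt); print(u); cv2.circle(im,tuple(int(round(v)) for v in u),2,(0,0,255),-1)
cv2.imwrite('pics/w6b.png',im)
E
```

```text
{'t': 7.5167, 'tcp_pos': [0.5341, -0.2587, 0.2162], 'tcp_rot': [2.7168, 0.0447, 1.2462], 'joint_positions': [0.5525, 0.3399, -0.2813, 2.2248, 0.721, 0.2143, -0.6874], 'gripper_width': 0.4216, 'force': [0.1883, -0.1572, 0.662]}
tcp rel C,Y,Z -0.1456 -0.061 0.1242 tool z 0.411 -0.049 -0.91 tool y 0.911 0.001 0.412
[308.866034 144.443661]
[308.28640264 166.4440375 ]
[307.72673895 187.68652524]
```

View pics/w6b.png

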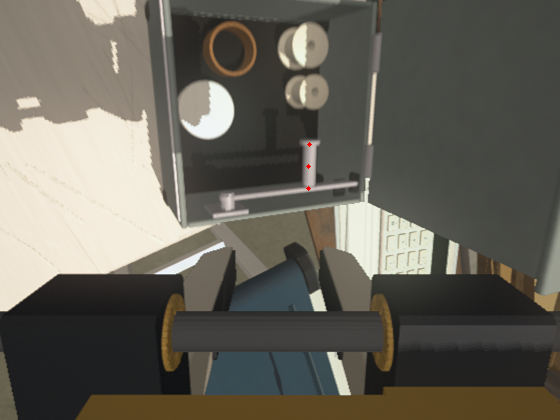

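View pics/s6.png

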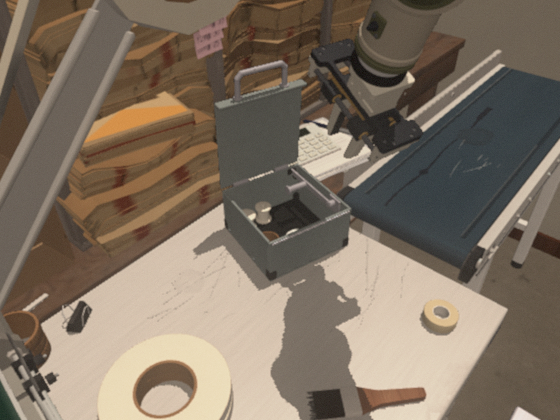

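Emit:
{"name": "arm_command", "arguments": {"delta_pos": [[0.015, 0.001, -0.02], [0.03, 0.002, -0.04], [0.0435, 0.003, -0.058], [0.0435, 0.003, -0.058], [0.0435, 0.003, -0.058]], "twist": [[0.002, -0.05, 0], [0.004, -0.1, 0], [0.005, -0.151, 0], [0.005, -0.151, 0], [0.005, -0.151, 0]], "claw": [0.15, 0.15, 0.15, 0.15, 0.15]}}

```text
t: 8.03
tcp_pos: [0.5459, -0.2729, 0.1785]
tcp_rot: [2.663, 0.063, 1.226]
force: [-1.1, 0.0, 0.4]
gripper_width: 0.422
```

```bash
python3 - <<'E'
from h import *
s,Rt=st()
im=snap('wrist','w7');snap('scene','s7')
for y in (-.026,-.045,-.064):
    u=pjw(H-.055*C-.012*Z+y*Y,s,Rt); print(u); cv2.circle(im,tuple(int(round(v)) for v in u),2,(0,0,255),-1)
cv2.imwrite('pics/w7b.png',im)
E
```

```text
{'t': 8.0333, 'tcp_pos': [0.5459, -0.2729, 0.1785], 'tcp_rot': [2.6627, 0.0632, 1.226], 'joint_positions': [0.629, 0.4303, -0.3902, 2.2661, 1.6254, 0.2316, -1.5885], 'gripper_width': 0.4223, 'force': [-1.1379, 0.0292, 0.3836]}
tcp rel C,Y,Z -0.1301 -0.0709 0.0865 tool z 0.458 -0.074 -0.886 tool y 0.888 -0.006 0.46
[306.53682134 133.82314482]
[306.04054584 159.23010115]
[305.56540262 183.55518494]
```

View pics/w7b.png

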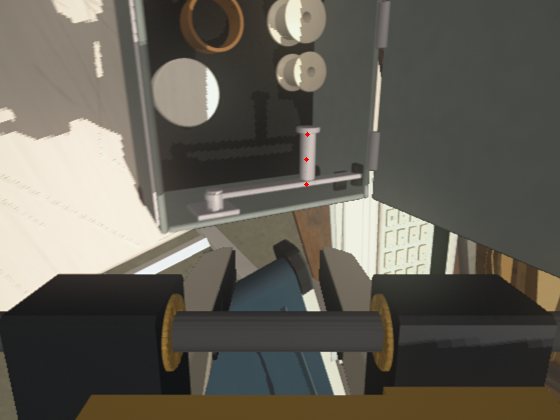

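View pics/s7.png

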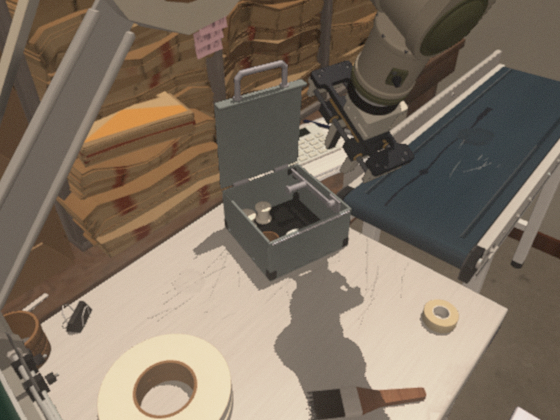

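```bash
cat > fk.py <<'E'
import numpy as np, itertools
from scipy.spatial.transform import Rotation as R
D=[([1.157,.6,-.003,1.6,.002,.943,-.08],[.239,-.684,.218],[-3.14,0,.337]),
([0.6236, 0.3383, -0.3283, 2.0089, 0.1487, 0.8156, -0.093],[0.4641, -0.2431, 0.2489],[3.1404, 0.0009, 1.2672]),
([0.4003, 0.5906, -0.2172, 2.1903, 0.3226, 0.3911, -0.3883],[0.4815, -0.1807, 0.0694],[-3.1405, 0.001, 1.2633]),
([0.4874, 0.4383, -0.3276, 1.9719, 0.1983, 0.7715, -0.2623],[0.5254, -0.1941, 0.2065],[-3.1322, 0.0019, 1.264]),
([0.4607, 0.5308, -0.3182, 1.5547, 0.1806, 1.0941, -0.208],[0.6613, -0.2369, 0.2915],[-3.1327, 0.0023, 1.2639]),
([0.5525, 0.3399, -0.2813, 2.2248, 0.721, 0.2143, -0.6874],[0.5341, -0.2587, 0.2162],[2.7168, 0.0447, 1.2462]),
([0.629, 0.4303, -0.3902, 2.2661, 1.6254, 0.2316, -1.5885],[0.5459, -0.2729, 0.1785],[2.6627, 0.0632, 1.226])]
def chain(q,sg):
    a=np.array(q)*sg
    Rs=[];M=R.identity()
    for i,ax in enumerate('zyzyzyz'):
        M=M*R.from_euler(ax,a[i]); Rs.append(M)
    return Rs
if __name__=='__main__':
    best=[]
    for s in itertools.product([1,-1],repeat=4):
      for s4 in (1,):
        sg=np.array([s[0],1,s[1],1,s[2],1,s[3]])
        # R_meas = Rz(o1) chain Rz(o7): solve o1,o7 by lsq
        from scipy.optimize import least_squares
        def f(p):
            r=[]
            for q,_,e in D:
                M=R.from_euler('z',p[0])*chain(q,sg)[-1]*R.from_euler('z',p[1])
                r.append((M.inv()*R.from_euler('xyz',e)).as_rotvec())
            return np.ravel(r)
        for x0 in itertools.product([-1.5,0,1.5,3],repeat=2):
            o=least_squares(f,x0); best.append((o.cost,sg.tolist(),o.x.round(3).tolist()))
    best.sort(key=lambda b:b[0]); [print(b) for b in best[:4]]
    sg=np.array(best[0][1]);o1=best[0][2][0]
    # positions: unknown link vectors in frames: base, after j2, j4 , j6/7 (each 3-vec)
    A=[];b=[]
    for q,p,_ in D:
        Rs=[(R.from_euler('z',o1)*m).as_matrix() for m in chain(q,sg)]
        A.append(np.hstack([np.eye(3)[:,2:],Rs[2][:,[2]],Rs[4][:,[2]],Rs[6][:,[2]]])); b.append(p)
    A=np.vstack(A);b=np.ravel(b); x,res,rk,_=np.linalg.lstsq(A,b,rcond=None); print(x,np.abs(A@x-b).max(),rk)
E
python3 fk.py
```

```text
(np.float64(1.0754924311631901e-07), [-1, 1, -1, 1, -1, 1, -1], [0.0, 1.571])
(np.float64(1.0754924311633917e-07), [-1, 1, -1, 1, -1, 1, -1], [0.0, -4.712])
(np.float64(1.0754924311634286e-07), [-1, 1, -1, 1, -1, 1, -1], [0.0, 1.571])
(np.float64(1.0754924311634617e-07), [-1, 1, -1, 1, -1, 1, -1], [0.0, 1.571])
[0.07093821 0.7830206  0.34845971 0.31808973] 0.05285105207225449 4
```

```bash
cat > fk2.py <<'E'
from fk import *
sg=np.array([-1,1,-1,1,-1,1,-1])
def cols(q):
    Rs=[m.as_matrix() for m in chain(q,sg)]
    z=np.array([[0],[0],[1.]])
    return np.hstack([z,Rs[1][:,[1]],Rs[2][:,[0,2]],Rs[3][:,[0,1,2]],Rs[4][:,[2]] if 0 else Rs[5][:,[0]],Rs[5][:,[1]],Rs[6][:,[2]]])
def fit():
    A=np.vstack([cols(q) for q,_,_ in D]); b=np.ravel([p for _,p,_ in D])
    lam=1e-4
    x=np.linalg.solve(A.T@A+lam**1*np.eye(A.shape[1])*1e-2,A.T@b); return x,A@x-b
if __name__=='__main__':
    x,r=fit(); print(x.round(4),np.abs(r).max(), np.linalg.svd(np.vstack([cols(q) for q,_,_ in D]))[1].round(3))
E
python3 fk2.py
```

```text
[ 2.851e-01 -3.070e-02  8.000e-04  6.454e-01 -0.000e+00 -2.600e-02
  4.423e-01 -1.000e-04 -4.000e-04  3.393e-01] 0.00045119312962046965 [5.241 4.604 4.241 1.249 1.127 0.488 0.414 0.252 0.173 0.146]
```

```bash
cat > ik.py <<'E'
from fk2 import *
from scipy.optimize import least_squares
X,_=fit()
lo=np.array([-2.57,-.35,-1.29,.11,-1.05,.11,-2.63])+.03; hi=np.array([2.57,1.97,1.29,2.56,4.19,1.86,2.63])-.03
C=np.array([.9536,-.301,0]); Y=np.array([.301,.9536,0]); Z=np.array([0,0,1.]); H=np.array([.6913,-.2444,.092])
def FK(q):
    return cols(q)@X,(chain(q,sg)[-1]*R.from_euler('z',np.pi/2))
def pts(q):
    Rs=[m.as_matrix() for m in chain(q,sg)]
    e=np.array([0,0,X[0]])+X[1]*Rs[1][:,1]+X[3]*Rs[2][:,2]
    w=e+X[5]*Rs[3][:,1]+X[6]*Rs[3][:,2]
    return e,w
def ik(p,Rm,q0,tol=3e-4):
    def f(q):
        a,b=FK(q); return np.r_[(a-p)*3,(b.inv()*Rm).as_rotvec()]
    o=least_squares(f,np.clip(q0,lo+1e-3,hi-1e-3),bounds=(lo,hi),xtol=1e-10,ftol=1e-10,max_nfev=60); return o.x,np.abs(o.fun).max()
def orient(a,g=0,flip=False,lean=0):
    t=np.cos(a)*C-np.sin(a)*Z
    t=t*np.cos(lean)+Y*np.sin(lean)
    j=np.sin(a)*C+np.cos(a)*Z
    if flip: j=-j
    return R.from_matrix(np.c_[np.cross(j,t),j,t])
def reeld(q):
    e,w=pts(q); d=[]
    t=FK(q)[0]
    for A,B in((e,w),(w,w+.5*(t-w))):
        for k in np.linspace(0,1,15):
            P=A+k*(B-A); d.append(np.linalg.norm(P-np.clip(P,[.5,-.07,.47],[.56,.11,.65])))
    return min(d)
E
cat > run1.py <<'E'
from ik import *
rng=np.random.default_rng(0)
knob=H-.055*C-.012*Z-.045*Y
for a in (55,58,62,66):
  for flip in (0,1):
    for lean in (0,.2,-.2,-.4):
      Rm=orient(np.radians(a),flip=flip,lean=lean); t=Rm.as_matrix()[:,2]; p=knob+.007*t
      S=[]
      for _ in range(14):
        q,e=ik(p,Rm,rng.uniform(lo,hi))
        if e<1e-3: S.append((reeld(q),q))
      S.sort(key=lambda s:-s[0])
      print(a,flip,lean,len(S),[(round(d,3),q.round(2).tolist()) for d,q in S[:2]])
E
python3 run1.py
```

```text
55 0 0 4 [(np.float64(0.194), [1.09, 1.05, -1.24, 2.23, 2.04, 0.96, -1.7]), (np.float64(0.194), [1.0, 0.92, -1.03, 2.23, 2.12, 0.78, -1.85])]
55 0 0.2 8 [(np.float64(0.252), [1.07, 0.89, -0.93, 2.2, 2.3, 0.44, -1.92]), (np.float64(0.252), [1.06, 0.88, -0.91, 2.2, 2.33, 0.43, -1.95])]
55 0 -0.2 5 [(np.float64(0.129), [0.61, 0.76, -0.6, 2.25, 2.14, 0.75, -2.17]), (np.float64(0.116), [0.47, 0.71, -0.4, 2.26, 2.24, 0.64, -2.31])]
55 0 -0.4 7 [(np.float64(0.108), [0.69, 0.93, -0.95, 2.21, 1.9, 1.25, -1.97]), (np.float64(0.07), [0.43, 0.77, -0.51, 2.23, 1.94, 0.92, -2.15])]
55 1 0 7 [(np.float64(0.194), [1.08, 1.03, -1.22, 2.23, 2.05, 0.94, 1.43]), (np.float64(0.193), [0.89, 0.82, -0.83, 2.24, 2.24, 0.64, 1.11])]
55 1 0.2 6 [(np.float64(0.252), [0.99, 0.82, -0.78, 2.2, 2.53, 0.36, 0.95]), (np.float64(0.252), [0.98, 0.82, -0.77, 2.2, 2.56, 0.36, 0.92])]
55 1 -0.2 3 [(np.float64(0.152), [0.95, 1.06, -1.24, 2.23, 1.99, 1.24, 1.36]), (np.float64(0.131), [0.63, 0.77, -0.63, 2.25, 2.13, 0.77, 1.0])]
55 1 -0.4 2 [(np.float64(0.022), [-0.14, 0.76, 0.32, 2.26, 2.35, 0.46, 0.42]), (np.float64(0.02),
[... 2718 characters left out ...]
9 [(np.float64(0.107), [0.77, 0.98, -1.1, 2.08, 1.67, 1.29, -1.65]), (np.float64(0.07), [0.47, 0.76, -0.56, 2.1, 1.61, 0.84, -1.73])]
66 1 0 7 [(np.float64(0.182), [1.07, 1.02, -1.25, 2.09, 1.67, 0.92, 1.74]), (np.float64(0.182), [1.0, 0.91, -1.08, 2.1, 1.66, 0.75, 1.7])]
66 1 0.2 3 [(np.float64(0.241), [0.89, 0.76, -0.66, 2.08, 1.44, 0.18, 1.94]), (np.float64(0.24), [0.86, 0.75, -0.62, 2.08, 1.43, 0.15, 1.94])]
66 1 -0.2 5 [(np.float64(0.135), [0.95, 1.04, -1.26, 2.1, 1.71, 1.19, 1.61]), (np.float64(0.113), [0.52, 0.7, -0.45, 2.12, 1.68, 0.52, 1.43])]
66 1 -0.4 6 [(np.float64(0.095), [0.67, 0.87, -0.89, 2.09, 1.64, 1.11, 1.46]), (np.float64(0.066), [0.43, 0.74, -0.49, 2.1, 1.6, 0.79, 1.4])]
```

Emit:
{"name": "arm_command", "arguments": {"delta_pos": [[0.01, 0.003, -0.007], [0.02, 0.006, -0.014], [0.03, 0.0084, -0.02], [0.03, 0.0084, -0.02], [0.03, 0.0084, -0.02], [0.03, 0.0084, -0.02], [0.03, 0.0084, -0.02], [0.03, 0.0084, -0.02]], "twist": [[0.045, -0.043, 0], [0.09, -0.086, 0], [0.137, -0.129, 0], [0.137, -0.129, 0], [0.137, -0.129, 0], [0.137, -0.129, 0], [0.137, -0.129, 0], [0.137, -0.129, 0]], "claw": [0.15, 0.15, 0.15, 0.15, 0.15, 0.15, 0.15, 0.15]}}

```text
t: 8.8
tcp_pos: [0.5758, -0.2636, 0.1582]
tcp_rot: [2.589, -0.107, 1.23]
force: [-0.7, 1.1, 0.2]
gripper_width: 0.421
```

```bash
python3 - <<'E'
from h import *
s,Rt=st()
E
```

```text
{'t': 8.8, 'tcp_pos': [0.5758, -0.2636, 0.1582], 'tcp_rot': [2.5894, -0.1071, 1.2305], 'joint_positions': [0.918, 0.5643, -0.7169, 2.2627, 2.0914, 0.2808, -2.0207], 'gripper_width': 0.4212, 'force': [-0.6795, 1.1065, 0.1725]}
tcp rel C,Y,Z -0.1044 -0.053 0.0662 tool z 0.527 0.073 -0.847 tool y 0.849 -0.085 0.522
```

Emit:
{"name": "arm_command", "arguments": {"delta_pos": [[0, 0, 0], [0.005, -0.001, -0.008], [0.012, -0.002, -0.019], [0.02, -0.003, -0.032], [0.028, -0.0042, -0.044], [0.034, -0.005, -0.054], [0.034, -0.005, -0.054]], "twist": [[-0.02, 0.004, 0.038], [-0.047, 0.008, 0.076], [-0.047, 0.008, 0.076], [-0.047, 0.008, 0.076], [-0.047, 0.008, 0.076], [-0.047, 0.008, 0.076], [-0.047, 0.008, 0.076]], "claw": [0.15, 0.15, 0.15, 0.15, 0.15, 0.15, 0.15]}}

```text
t: 9.38
tcp_pos: [0.6106, -0.2676, 0.1029]
tcp_rot: [2.585, -0.059, 1.309]
force: [0.3, -0.6, -0.3]
gripper_width: 0.426
```

```bash
python3 - <<'E'
from h import *
s,Rt=st()
im=snap('wrist','w8');sc=snap('scene','s8')
for y in (-.026,-.045,-.064):
    u=pjw(H-.055*C-.012*Z+y*Y,s,Rt); print(u); cv2.circle(im,tuple(int(round(v)) for v in u),2,(0,0,255),-1)
cv2.imwrite('pics/w8b.png',im)
cv2.imwrite('pics/s8b.png',cv2.resize(sc[20:280,190:450],None,fx=2.2,fy=2.2,interpolation=cv2.INTER_CUBIC))
E
```

```text
{'t': 9.3833, 'tcp_pos': [0.6106, -0.2676, 0.1029], 'tcp_rot': [2.5847, -0.059, 1.3088], 'joint_positions': [0.8858, 0.7057, -0.7304, 2.2242, 2.1933, 0.3908, -1.9978], 'gripper_width': 0.4264, 'force': [0.333, -0.5817, -0.2663]}
tcp rel C,Y,Z -0.07 -0.0464 0.0109 tool z 0.526 0.073 -0.847 tool y 0.849 0.006 0.528
[279.97473816 211.08853078]
[279.72253943 245.42781398]
[279.47879324 278.61620165]
```

View pics/w8b.png

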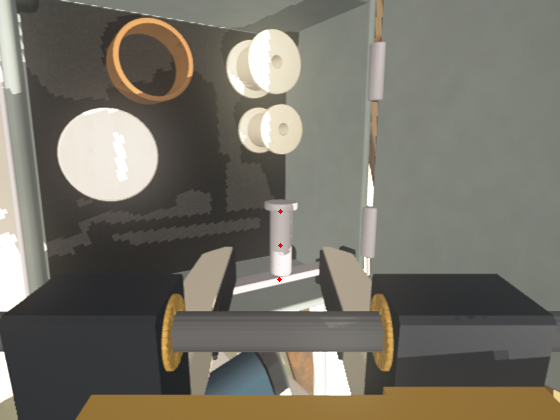

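View pics/s8b.png

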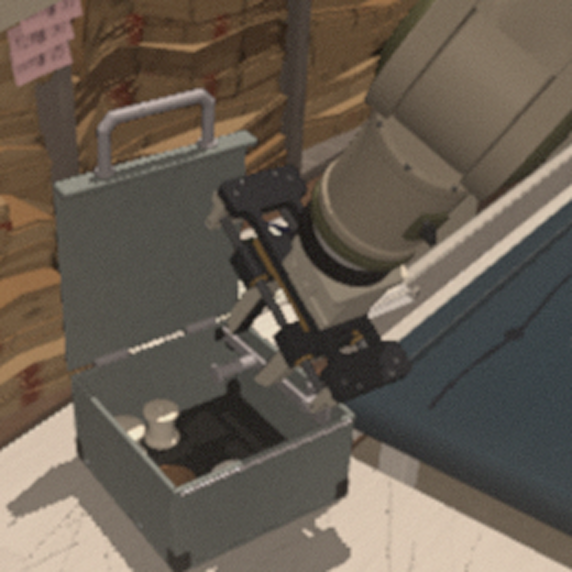

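Emit:
{"name": "arm_command", "arguments": {"delta_pos": [[0.004, -0.001, -0.006], [0.008, -0.002, -0.0125], [0.012, -0.0025, -0.019], [0.0155, -0.003, -0.0245], [0.0184, -0.0037, -0.029], [0.0184, -0.0037, -0.029]], "twist": [[0, 0, 0], [0, 0, 0], [0, 0, 0], [0, 0, 0], [0, 0, 0], [0, 0, 0]], "claw": [0.15, 0.15, 0.15, 0.15, 0.15, 0.15]}}

```text
t: 9.98
tcp_pos: [0.6285, -0.2713, 0.0741]
tcp_rot: [2.585, -0.06, 1.308]
force: [0.9, -0.6, 0.5]
gripper_width: 0.423
```

```bash
python3 - <<'E'
from h import *
s,Rt=st()
im=snap('wrist','w9');sc=snap('scene','s9')
cv2.imwrite('pics/s9b.png',cv2.resize(sc[20:280,190:450],None,fx=2.2,fy=2.2,interpolation=cv2.INTER_CUBIC))
E
```

```text
{'t': 9.9833, 'tcp_pos': [0.6285, -0.2713, 0.0741], 'tcp_rot': [2.5848, -0.0598, 1.3085], 'joint_positions': [0.8744, 0.7766, -0.7346, 2.1965, 2.2269, 0.4363, -2.0068], 'gripper_width': 0.4231, 'force': [0.8863, -0.609, 0.459]}
tcp rel C,Y,Z -0.0518 -0.0445 -0.0179 tool z 0.526 0.074 -0.847 tool y 0.85 0.005 0.527
```

View pics/w9.png

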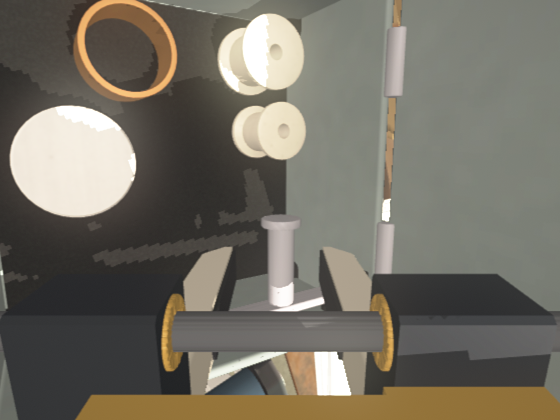

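View pics/s9b.png

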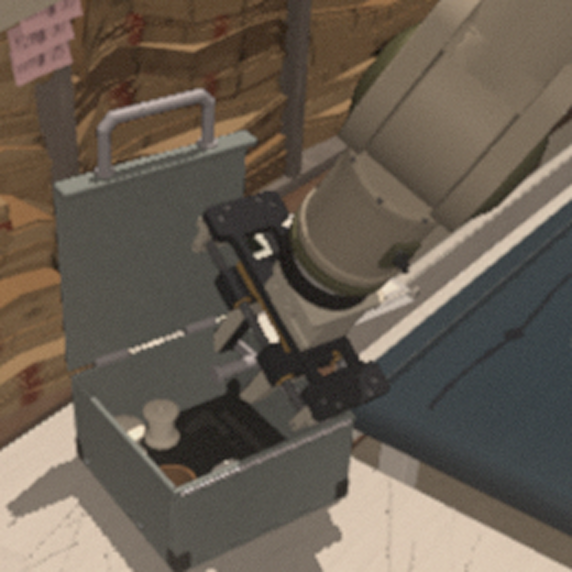

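Emit:
{"name": "arm_command", "arguments": {"delta_pos": [[0.001, -0.0002, -0.0015], [0.001, -0.0002, -0.0015], [0.001, -0.0002, -0.0015], [0.001, -0.0002, -0.0015], [0.001, -0.0002, -0.0015], [0.001, -0.0002, -0.0015]], "twist": [[0, 0, 0], [0, 0, 0], [0, 0, 0], [0, 0, 0], [0, 0, 0], [0, 0, 0]], "claw": [1, 1, 1, 1, 1, 1], "force": 20}}

```text
t: 10.58
tcp_pos: [0.6303, -0.2718, 0.0743]
tcp_rot: [2.582, -0.059, 1.309]
force: [3.2, -0.2, 1.8]
gripper_width: 0.129
```

```bash
python3 - <<'E'
from h import *
s,Rt=st()
f=lambda p: .075*np.cos(p)*C+.075*np.sin(p)*Z
print([np.round(f(p)-f(0),4).tolist() for p in np.r_[np.linspace(.08,.8,10),.83]])
E
```

```text
{'t': 10.5833, 'tcp_pos': [0.6303, -0.2718, 0.0743], 'tcp_rot': [2.5822, -0.059, 1.3087], 'joint_positions': [0.8739, 0.7778, -0.7352, 2.1942, 2.2286, 0.4381, -2.0071], 'gripper_width': 0.129, 'force': [3.2083, -0.1698, 1.7585]}
tcp rel C,Y,Z -0.0499 -0.0444 -0.0177 tool z 0.528 0.073 -0.846 tool y 0.848 0.006 0.53
[[-0.0002, 0.0001, 0.006], [-0.0009, 0.0003, 0.0119], [-0.002, 0.0006, 0.0178], [-0.0036, 0.0011, 0.0236], [-0.0056, 0.0018, 0.0292], [-0.0081, 0.0026, 0.0346], [-0.0109, 0.0034, 0.0398], [-0.0142, 0.0045, 0.0448], [-0.0178, 0.0056, 0.0495], [-0.0217, 0.0068, 0.0538], [-0.0233, 0.0073, 0.0553]]
```

Width 0.129 is exactly the 12 mm pin. Now I swing it up.

Emit:
{"name": "arm_command", "arguments": {"delta_pos": [[-0.0002, 0.0001, 0.006], [-0.0009, 0.0003, 0.0119], [-0.002, 0.0006, 0.0178], [-0.0036, 0.0011, 0.0236], [-0.0056, 0.0018, 0.0292], [-0.0081, 0.0026, 0.0346], [-0.0109, 0.0034, 0.0398], [-0.0142, 0.0045, 0.0448], [-0.0178, 0.0056, 0.0495], [-0.0217, 0.0068, 0.0538], [-0.0225, 0.007, 0.0545], [-0.0225, 0.007, 0.0545]], "twist": [[0, 0, 0], [0, 0, 0], [0, 0, 0], [0, 0, 0], [0, 0, 0], [0, 0, 0], [0, 0, 0], [0, 0, 0], [0, 0, 0], [0, 0, 0], [0, 0, 0], [0, 0, 0]], "claw": [1, 1, 1, 1, 1, 1, 1, 1, 1, 1, 1, 1]}}

```text
t: 11.58
tcp_pos: [0.6082, -0.2649, 0.1298]
tcp_rot: [2.581, -0.058, 1.309]
force: [3.5, -0.6, 2.7]
gripper_width: 0.123
```

```bash
python3 - <<'E'
from h import *
s,Rt=st()
im=snap('wrist','w10');sc=snap('scene','s10')
cv2.imwrite('pics/s10b.png',cv2.resize(sc[20:280,190:450],None,fx=2.2,fy=2.2,interpolation=cv2.INTER_CUBIC))
for n,rad,y in(('knob',.075,-.045),('tip',.125,-.066)):
    print(n,proj('scene',H+(-.13+rad*np.cos(.8))*C+(-.012+rad*np.sin(.8))*Z+y*Y))
E
```

```text
{'t': 11.5833, 'tcp_pos': [0.6082, -0.2649, 0.1298], 'tcp_rot': [2.5805, -0.0584, 1.3091], 'joint_positions': [0.8698, 0.6408, -0.7006, 2.2213, 2.1406, 0.3309, -1.9709], 'gripper_width': 0.1226, 'force': [3.4788, -0.5541, 2.6664]}
tcp rel C,Y,Z -0.073 -0.0445 0.0378 tool z 0.529 0.073 -0.845 tool y 0.847 0.006 0.531
knob [[305.31599314 169.24540012]]
tip [[304.61525927 140.01240523]]
```

View pics/w10.png

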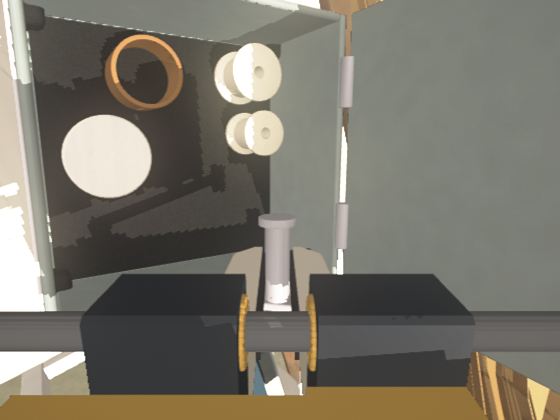

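View pics/s10b.png

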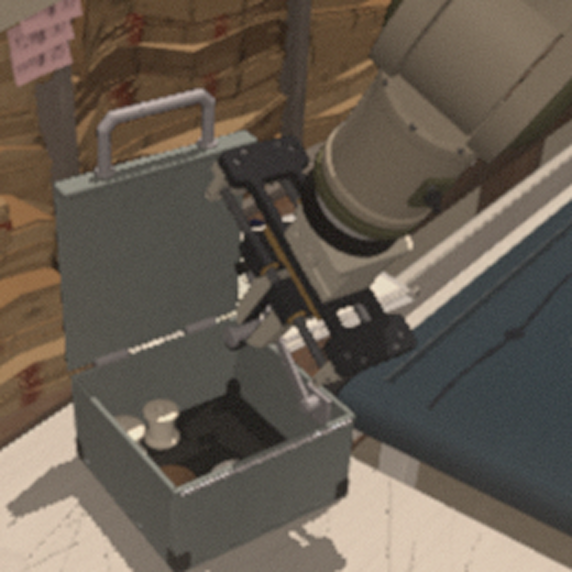

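Emit:
{"name": "arm_command", "arguments": {"delta_pos": [[-0.002, 0.0007, 0.002], [-0.004, 0.0013, 0.004], [-0.004, 0.0013, 0.004], [-0.002, 0.0007, 0.001], [-0.002, 0.0007, 0.001], [-0.002, 0.0007, 0.001], [-0.002, 0.0007, 0.001], [-0.002, 0.0007, 0.001]], "twist": [[0, 0, 0], [0, 0, 0], [0, 0, 0], [0, 0, 0], [0, 0, 0], [0, 0, 0], [0, 0, 0], [0, 0, 0]], "claw": [1, 1, 1, 0.3, 0.3, 0.3, 0.3, 0.3]}}

```text
t: 12.35
tcp_pos: [0.606, -0.2641, 0.1302]
tcp_rot: [2.582, -0.059, 1.309]
force: [0.2, -1.2, -0.7]
gripper_width: 0.351
```

```bash
python3 - <<'E'
from h import *
s,Rt=st()
E
```

```text
{'t': 12.35, 'tcp_pos': [0.606, -0.2641, 0.1302], 'tcp_rot': [2.5815, -0.0587, 1.3089], 'joint_positions': [0.8722, 0.6387, -0.7029, 2.2255, 2.1414, 0.3313, -1.9728], 'gripper_width': 0.3509, 'force': [0.1753, -1.1519, -0.6926]}
tcp rel C,Y,Z -0.0755 -0.0444 0.0382 tool z 0.529 0.073 -0.846 tool y 0.848 0.006 0.53
```

```bash
python3 - <<'E'
from ik import *
print('earlier lid-up',reeld([0.4549, 0.5523, -0.3146, 1.5107, 0.1833, 1.1142, -0.2052]),'start grip',reeld([0.4003, 0.5906, -0.2172, 2.1903, 0.3226, 0.3911, -0.3883]))
q0=np.array([0.8722, 0.6387, -0.7029, 2.2255, 2.1414, 0.3313, -1.9728]); print('now',reeld(q0))
q0[0:4]+=0
for a in (58,65,75,90):
  for lean in(.07,.2,.3):
    Rm=orient(np.radians(a),lean=lean);t=Rm.as_matrix()[:,2]; q=q0; o=[]
    # interpolate from now
    p0,R0=FK(q0); P=[H-.016*C+.2195*Z+.019*t, H-.093*C+.199*Z+.019*t]
    pre=P[0]-.08*t
    from scipy.spatial.transform import Slerp
    sl=Slerp([0,1],R.concatenate([R0,Rm]));bad=0;mind=9
    path=[(p0+k*(pre-p0),sl(k)) for k in np.linspace(.05,1,20)]
    for k in np.linspace(0,1,5): path.append((pre+k*(P[0]-pre),Rm))
    for k in np.linspace(0,1,5): path.append((P[0]+k*(P[1]-P[0]),Rm))
    mj=0
    for p,r in path:
        q2,e=ik(p,r,q); bad=max(bad,e); mj=max(mj,np.abs(q2-q).max()); q=q2; mind=min(mind,reeld(q))
    print(a,lean,'err',round(bad,4),'minreel',round(mind,3),'jump',round(mj,2),q.round(2).tolist())
E
```

```text
earlier lid-up 0.1583419246278502 start grip 0.11638281018283003
now 0.186714764712758
58 0.07 err 0.0218 minreel 0.128 jump 0.29 [0.82, 0.36, -0.69, 2.11, 0.85, 0.27, -0.83]
58 0.2 err 0.0237 minreel 0.155 jump 0.27 [1.07, 0.45, -0.95, 2.09, 0.73, 0.27, -0.63]
58 0.3 err 0.027 minreel 0.173 jump 0.61 [1.15, 0.49, -0.99, 2.08, 0.38, 0.24, -0.23]
65 0.07 err 0.028 minreel 0.131 jump 0.41 [0.93, 0.43, -0.88, 2.03, 0.72, 0.48, -0.71]
65 0.2 err 0.0207 minreel 0.159 jump 0.36 [0.96, 0.42, -0.8, 2.02, 0.31, 0.38, -0.25]
65 0.3 err 0.0219 minreel 0.176 jump 0.41 [1.0, 0.44, -0.78, 2.01, -0.01, 0.38, 0.1]
75 0.07 err 0.0271 minreel 0.143 jump 0.47 [0.81, 0.43, -0.72, 1.91, 0.41, 0.66, -0.42]
75 0.2 err 0.0272 minreel 0.167 jump 0.63 [0.97, 0.49, -0.88, 1.89, 0.33, 0.66, -0.3]
75 0.3 err 0.029 minreel 0.181 jump 0.48 [1.11, 0.58, -1.05, 1.88, 0.35, 0.68, -0.29]
90 0.07 err 0.0191 minreel 0.149 jump 0.46 [0.47, 0.46, -0.27, 1.73, 0.06, 0.96, -0.11]
90 0.2 err 0.0195 minreel 0.178 jump 0.7 [0.62, 0.48, -0.39, 1.72, -0.03, 0.96, -0.02]
90 0.3 err 0.0191 minreel 0.182 jump 0.42 [0.88, 0.57, -0.75, 1.71, 0.09, 0.98, -0.14]
```

Emit:
{"name": "arm_command", "arguments": {"delta_pos": [[-0.01, 0.002, 0.016], [-0.025, 0.004, 0.04], [-0.042, 0.007, 0.067], [-0.06, 0.01, 0.095], [-0.065, 0.015, 0.12], [-0.065, 0.02, 0.145], [-0.064, 0.025, 0.17], [-0.062, 0.03, 0.19], [-0.06, 0.035, 0.21], [-0.058, 0.04, 0.23], [-0.055, 0.042, 0.25], [-0.055, 0.042, 0.25]], "twist": [[0, 0, 0], [0, 0, 0], [0, 0, 0], [0, 0, 0], [0.018, 0.055, 0], [0.036, 0.11, 0], [0.054, 0.165, 0], [0.072, 0.22, 0], [0.09, 0.275, 0], [0.107, 0.33, 0], [0.124, 0.385, 0], [0.138, 0.438, 0]], "claw": [0.3, 0.3, 0.2, 0.1, 0.1, 0.1, 0.1, 0.1, 0.1, 0.1, 0.1, 0.1]}}

```text
t: 13.35
tcp_pos: [0.5515, -0.2502, 0.3294]
tcp_rot: [2.916, -0.04, 1.267]
force: [0.7, -1.5, -1.2]
gripper_width: 0.448
```

```bash
python3 - <<'E'
from h import *
s,Rt=st()
im=snap('wrist','w11');sc=snap('scene','s11')
for th in (1.5,1.55):
  for y in (-.045,0,.045): print(th,proj('scene',H-(.218*np.cos(th))*C+.218*np.sin(th)*Z+y*Y).round(1),pjw(H-(.218*np.cos(th))*C+.218*np.sin(th)*Z+y*Y,s,Rt).round(1))
cv2.imwrite('pics/s11b.png',cv2.resize(sc[20:280,190:450],None,fx=2.2,fy=2.2,interpolation=cv2.INTER_CUBIC))
E
```

```text
{'t': 13.35, 'tcp_pos': [0.5515, -0.2502, 0.3294], 'tcp_rot': [2.9164, -0.0395, 1.2669], 'joint_positions': [1.1129, 0.4146, -1.0375, 1.8722, 0.4669, 0.8621, -0.4261], 'gripper_width': 0.4475, 'force': [0.7216, -1.5376, -1.1971]}
tcp rel C,Y,Z -0.1316 -0.0476 0.2374 tool z 0.223 0.039 -0.974 tool y 0.975 -0.007 0.223
1.5 [[287.1  62.7]] [462.9 231.4]
1.5 [[263.5  68.7]] [470.9 154.3]
1.5 [[238.8  75.1]] [479.6  69.6]
1.55 [[283.5  60.2]] [479.4 230.4]
1.55 [[260.1  66.1]] [488.1 153.9]
1.55 [[235.5  72.3]] [497.6  70. ]
```

View pics/w11.png

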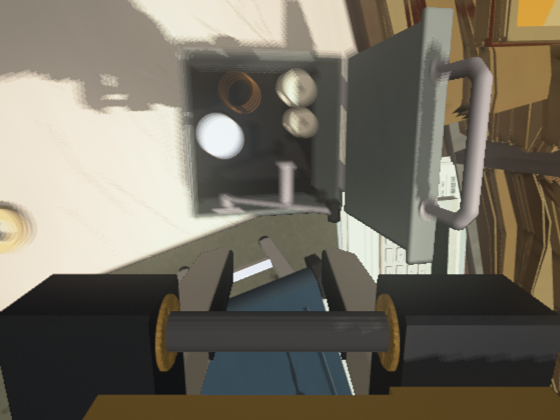

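View pics/s11b.png

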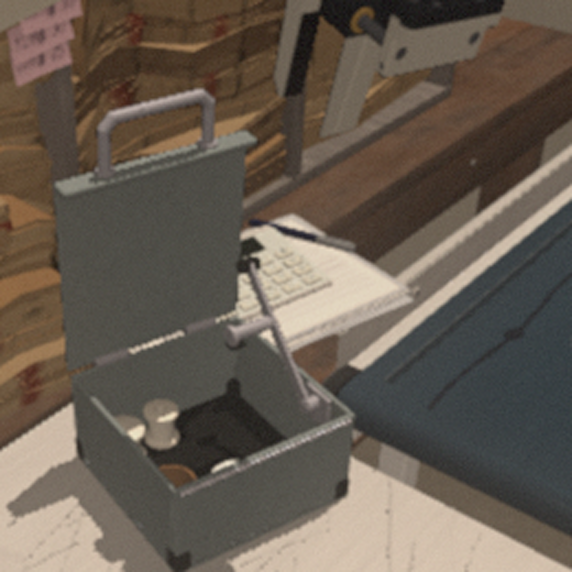

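Emit:
{"name": "arm_command", "arguments": {"delta_pos": [[0, 0, 0.03], [0.01, 0.001, 0.06], [0.04, 0.004, 0.065], [0.07, 0.007, 0.06], [0.095, 0.01, 0.055], [0.111, 0.0117, 0.048], [0.115, 0.011, 0.031], [0.119, 0.0105, 0.014], [0.123, 0.01, -0.003], [0.127, 0.009, -0.02], [0.1305, 0.0087, -0.0354], [0.1305, 0.0087, -0.0354]], "twist": [[0, 0, 0], [0, 0, 0], [0, 0, 0], [0, 0, 0], [0, 0, 0], [0, 0, 0], [0, 0, 0], [0, 0, 0], [0, 0, 0], [0, 0, 0], [0, 0, 0], [0, 0, 0]], "claw": [0.1, 0.1, 0.1, 0.1, 0.1, 0.1, 0.1, 0.1, 0.1, 0.1, 0.1, 0.1]}}

```text
t: 14.45
tcp_pos: [0.6854, -0.2423, 0.2936]
tcp_rot: [2.912, -0.037, 1.266]
force: [-0.6, 0.1, -1.0]
gripper_width: 0.449
```

```bash
python3 - <<'E'
from h import *
s,Rt=st()
im=snap('wrist','w12');sc=snap('scene','s12')
cv2.imwrite('pics/s12b.png',cv2.resize(sc[20:280,190:450],None,fx=2.2,fy=2.2,interpolation=cv2.INTER_CUBIC))
E
```

```text
{'t': 14.45, 'tcp_pos': [0.6854, -0.2423, 0.2936], 'tcp_rot': [2.9123, -0.0374, 1.2657], 'joint_positions': [0.8497, 0.5915, -0.9208, 1.6708, 0.6115, 0.9231, -0.5716], 'gripper_width': 0.4489, 'force': [-0.6108, 0.1448, -0.9721]}
tcp rel C,Y,Z -0.0063 0.0002 0.2016 tool z 0.227 0.037 -0.973 tool y 0.974 -0.008 0.227
```

View pics/w12.png

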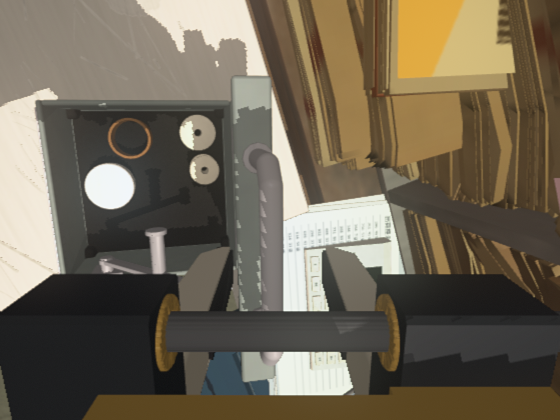

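View pics/s12b.png

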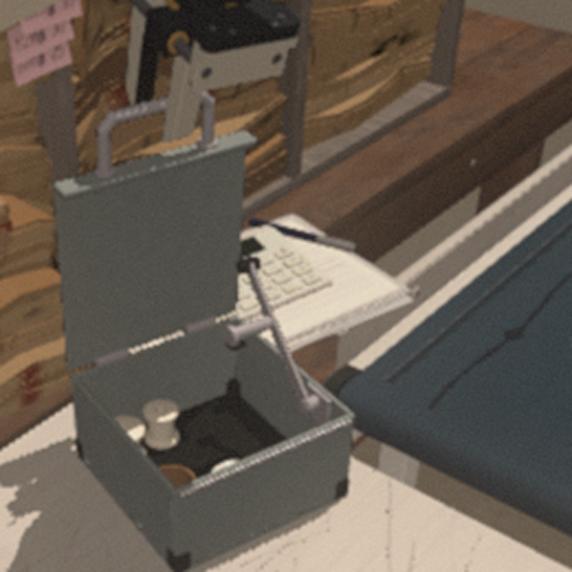

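Emit:
{"name": "arm_command", "arguments": {"delta_pos": [[-0.003, 0.001, 0], [-0.003, 0.001, 0], [-0.003, 0.001, 0], [-0.003, 0.001, 0], [-0.003, 0.001, 0], [-0.003, 0.001, 0]], "twist": [[0, 0, 0], [0, 0, 0], [0, 0, 0], [0, 0, 0], [0, 0, 0], [0, 0, 0]], "claw": [1, 1, 1, 1, 1, 1], "force": 20}}

```text
t: 15.05
tcp_pos: [0.6835, -0.2411, 0.2976]
tcp_rot: [2.908, -0.038, 1.266]
force: [0.2, -0.8, 1.5]
gripper_width: 0.102
```

```bash
python3 - <<'E'
from h import *
s,Rt=st()
g=s['tcp_pos']-.017*Rt[:,2]-H; t=np.arctan2(g[2],-g@C); print(t,np.hypot(g[2],g@C))
t=t+.009
print(lidarc(t,np.linspace(t,1.14,13)[1:]))
E
```

```text
{'t': 15.05, 'tcp_pos': [0.6835, -0.2411, 0.2976], 'tcp_rot': [2.9081, -0.0378, 1.2658], 'joint_positions': [0.8543, 0.5844, -0.9254, 1.6742, 0.6087, 0.922, -0.5713], 'gripper_width': 0.1022, 'force': [0.2248, -0.8222, 1.4906]}
tcp rel C,Y,Z -0.0084 0.0008 0.2056 tool z 0.231 0.037 -0.972 tool y 0.973 -0.008 0.231
1.5153743490000553 0.22250662900646734
[[-0.0066, 0.0021, -0.0005], [-0.0133, 0.0042, -0.0012], [-0.0199, 0.0063, -0.0022], [-0.0265, 0.0084, -0.0033], [-0.033, 0.0104, -0.0047], [-0.0395, 0.0125, -0.0063], [-0.046, 0.0145, -0.0081], [-0.0524, 0.0165, -0.0102], [-0.0587, 0.0185, -0.0124], [-0.065, 0.0205, -0.0149], [-0.0712, 0.0225, -0.0176], [-0.0773, 0.0244, -0.0204]]
```

Emit:
{"name": "arm_command", "arguments": {"delta_pos": [[-0.0066, 0.0021, -0.0005], [-0.0133, 0.0042, -0.0012], [-0.0199, 0.0063, -0.0022], [-0.0265, 0.0084, -0.0033], [-0.033, 0.0104, -0.0047], [-0.0395, 0.0125, -0.0063], [-0.046, 0.0145, -0.0081], [-0.0524, 0.0165, -0.0102], [-0.0587, 0.0185, -0.0124], [-0.065, 0.0205, -0.0149], [-0.0712, 0.0225, -0.0176], [-0.0773, 0.0244, -0.0204]], "twist": [[0, 0, 0], [0, 0, 0], [0, 0, 0], [0, 0, 0], [0, 0, 0], [0, 0, 0], [0, 0, 0], [0, 0, 0], [0, 0, 0], [0, 0, 0], [0, 0, 0], [0, 0, 0]], "claw": [1, 1, 1, 1, 1, 1, 1, 1, 1, 1, 1, 1]}}

```text
t: 16.05
tcp_pos: [0.6059, -0.2165, 0.277]
tcp_rot: [2.908, -0.038, 1.266]
force: [8.4, -3.5, 3.0]
gripper_width: 0.1
```

```bash
python3 - <<'E'
from h import *
s,Rt=st()
g=s['tcp_pos']-.017*Rt[:,2]-H; t=np.arctan2(g[2],-g@C); print(t,np.hypot(g[2],g@C))
sc=snap('scene','s13')
cv2.imwrite('pics/s13b.png',cv2.resize(sc[20:280,190:450],None,fx=2.2,fy=2.2,interpolation=cv2.INTER_CUBIC))
E
```

```text
{'t': 16.05, 'tcp_pos': [0.6059, -0.2165, 0.277], 'tcp_rot': [2.9076, -0.0381, 1.2659], 'joint_positions': [0.9257, 0.5, -0.9509, 1.8764, 0.5993, 0.7954, -0.6149], 'gripper_width': 0.0998, 'force': [8.4366, -3.5466, 2.9913]}
tcp rel C,Y,Z -0.0899 0.0009 0.185 tool z 0.232 0.037 -0.972 tool y 0.973 -0.008 0.232
1.1351277318410726 0.22230604717327837
```

View pics/s13b.png

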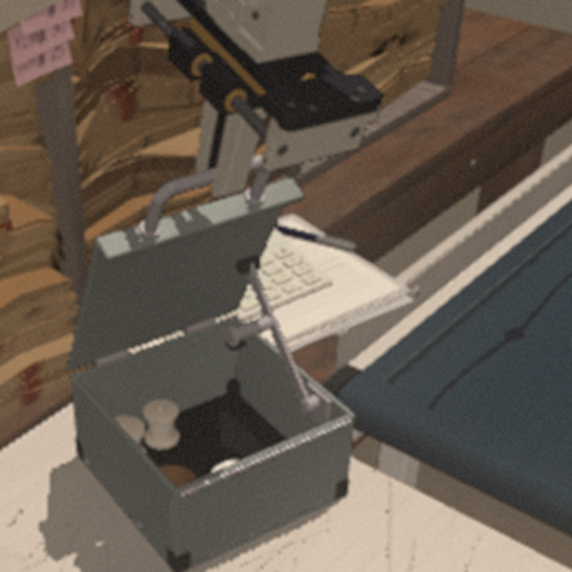

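Emit:
{"name": "arm_command", "arguments": {"delta_pos": [[0, 0, 0], [0, 0, 0], [0, 0, 0], [0, 0, 0], [0, 0, 0]], "twist": [[0, 0, 0], [0, 0, 0], [0, 0, 0], [0, 0, 0], [0, 0, 0]], "claw": [0.2, 0.2, 0.2, 0.2, 0.2]}}

```text
t: 16.52
tcp_pos: [0.606, -0.2165, 0.277]
tcp_rot: [2.906, -0.038, 1.266]
force: [-0.1, -1.6, -0.8]
gripper_width: 0.384
```

```bash
python3 - <<'E'
from h import *
s,Rt=st()
im=snap('wrist','w14');sc=snap('scene','s14')
cv2.imwrite('pics/s14b.png',cv2.resize(sc[20:280,190:450],None,fx=2.2,fy=2.2,interpolation=cv2.INTER_CUBIC))
E
```

```text
{'t': 16.5167, 'tcp_pos': [0.606, -0.2165, 0.277], 'tcp_rot': [2.9062, -0.0382, 1.2663], 'joint_positions': [0.926, 0.4996, -0.9509, 1.8772, 0.6, 0.7935, -0.6153], 'gripper_width': 0.3839, 'force': [-0.1416, -1.5627, -0.8042]}
tcp rel C,Y,Z -0.0898 0.0009 0.185 tool z 0.233 0.037 -0.972 tool y 0.972 -0.008 0.233
```

View pics/w14.png

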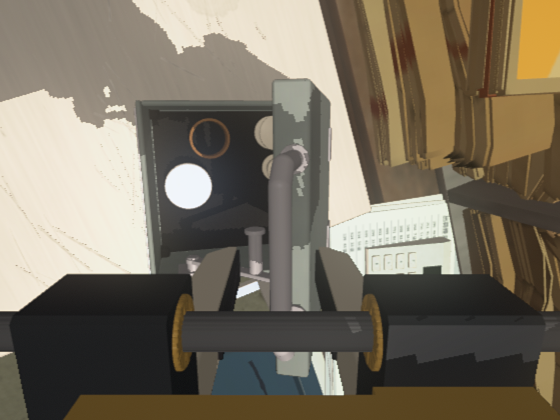

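View pics/s14b.png

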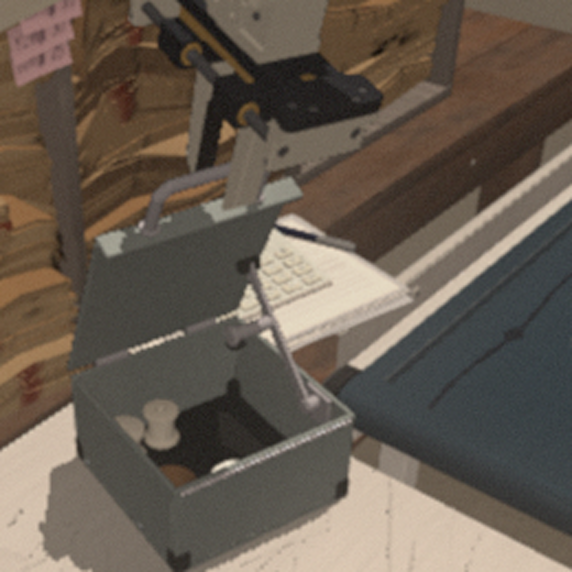

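The lid did not move when the jaws opened, and the bar is free between the fingers (at column 281, between the pads). I now back off along the tool axis.

Emit:
{"name": "arm_command", "arguments": {"delta_pos": [[-0.003, 0.001, 0.012], [-0.008, 0.001, 0.03], [-0.014, 0.0015, 0.055], [-0.021, 0.002, 0.08], [-0.028, 0.003, 0.11], [-0.03, 0, 0.13], [-0.03, -0.01, 0.14], [-0.03, -0.01, 0.14]], "twist": [[0, 0, 0], [0, 0, 0], [0, 0, 0], [0, 0, 0], [0, 0, 0], [0, 0, 0], [0, 0, 0], [0, 0, 0]], "claw": [0.2, 0.2, 0.2, 0.2, 0.2, 0.2, 0.2, 0.2]}}

```text
t: 17.28
tcp_pos: [0.5767, -0.2279, 0.4204]
tcp_rot: [2.902, -0.037, 1.265]
force: [-0.4, -0.6, -0.4]
gripper_width: 0.402
```

```bash
python3 - <<'E'
from h import *
s,Rt=st()
sc=snap('scene','s15')
for th in (1.05,1.13,1.22):
  r=lambda x,z,y: H+(-x*np.cos(th)-z*np.sin(th)*-1*-1)*C+(x*np.sin(th)+z*np.cos(th))*Z+y*Y
  print(th,[proj('scene',H-.218*np.cos(th)*C+.218*np.sin(th)*Z+y*Y).round(1).tolist() for y in(-.045,.045)])
cv2.imwrite('pics/s15b.png',cv2.resize(sc[20:280,190:450],None,fx=2.2,fy=2.2,interpolation=cv2.INTER_CUBIC))
E
```

```text
{'t': 17.2833, 'tcp_pos': [0.5767, -0.2279, 0.4204], 'tcp_rot': [2.9018, -0.0371, 1.2646], 'joint_positions': [1.1058, 0.3603, -1.0957, 1.7172, 0.3956, 1.0342, -0.4006], 'gripper_width': 0.402, 'force': [-0.3622, -0.5936, -0.3755]}
tcp rel C,Y,Z -0.1142 -0.0188 0.3284 tool z 0.237 0.036 -0.971 tool y 0.971 -0.009 0.237
1.05 [[[319.3, 100.5]], [[269.8, 115.6]]]
1.13 [[[313.8, 92.0]], [[264.3, 106.5]]]
1.22 [[[307.4, 83.2]], [[258.1, 97.1]]]
```

View pics/s15b.png

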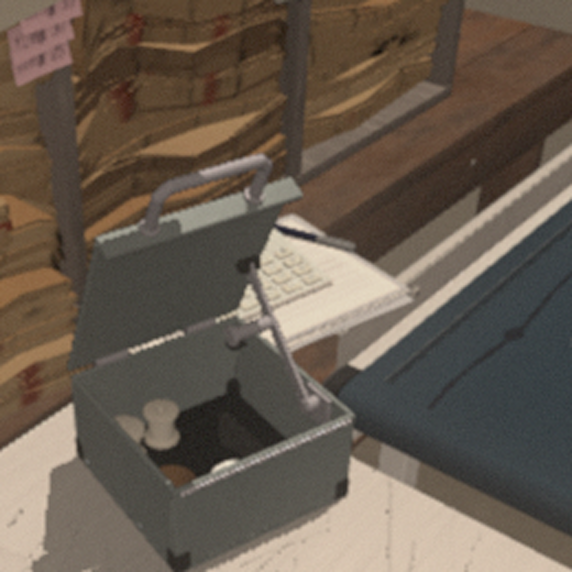

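View pics/s15.png

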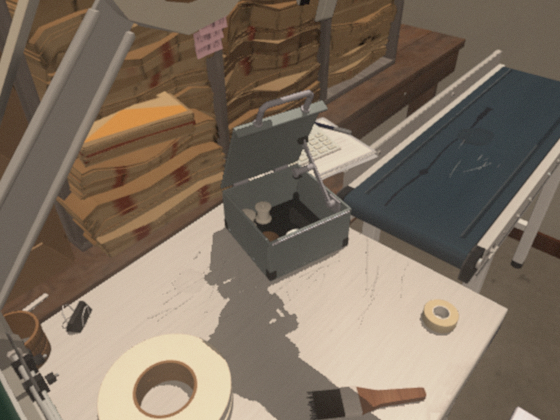

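```bash
python3 -c "
from workcell import bot
print(bot.job_done())"
```

```text
the job is handed in; nothing more can be done
None
```

The case is open and the job is handed in: the lid rests on the raised prop with nothing else holding it. The robot used about 17.3 s of the 58 s allowed.

**What I did:**
1. I raised the lid by the bar handle to about 1.52 rad, with the prop still folded, and let go. It stayed up.
2. I gripped the prop knob with the tool tilted (the jaws measured 12 mm, the pin's thickness) and swung the prop up to its stop.
3. I took the handle again, lowered the lid to about 1.13 rad until the force showed it had met the prop, let go and backed off.

**Last checks:**
- **Lid:** the final scene picture shows the handle within 2–3 pixels of where it should be at 1.13 rad. The lid did not visibly move when the jaws opened.
- **Prop:** its end and knob were within 3 pixels of their positions at 0.80 rad just before I lowered the lid, and the prop looked unchanged afterwards.
- **Things around the case:** nothing appears moved in the scene view, but I checked this only by eye there.
- **Forces:** readings at the end of each move stayed below about 17 N.

The contact force between lid and prop cannot be read directly. I infer it from the lid staying still at an angle where it would otherwise fall.

**One disagreement:** the first tilted approach to the knob stopped short, close to a limit of joint 6. A second correction, with the tool leaned slightly sideways, reached it.

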